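# Tip a book over for scanning

### The arm

A 6-joint arm with a two-finger parallel gripper is mounted at the origin on the work surface. World frame = base frame: x ahead of the robot, y to its left, z up, the work surface at z = 0. Lengths are in m, angles in rad, forces in N, time in s.
With the tool pointing down it reaches from about 0.35 to 0.85 m from the base axis. Payload 8.1 kg.
Tool frame: the origin (TCP) lies on the centre line of the jaws, within the pads' length; the fingertips stand 22 mm ahead of it and the grasp point (between the pads) lies 3 mm ahead of it; z points along the fingers, y is the direction in which the jaws open and shut (so a half turn about z gives the same grasp; the last joint's range is limited). The gripper opens to 93 mm and grips with 3 to 60 N. Pads are 15 mm wide; open, the fingers measure 128 mm over their backs; the gripper's body (75 mm by 188 mm) begins 65 mm behind the grasp point.
Start: joints at [1.08, 0.13, 1.488, -0, 1.523, -0.085], TCP at [0.237, 0.551, 0.241] pointing down, gripper open.
Joint ranges: [-2.96, 2.96], [-0.89, 2.26], [0.02, 2.5], [-1.34, 4.48], [0, 2.73], [-2.66, 2.66]. Speed limits (rad/s): [2.39, 2.39, 2.79, 3.14, 3.14, 3.14].

### API

Orientations are given as a unit quaternion [w, x, y, z].
In Python, from cell import bot, viewer, finish_job gives the robot as it stands. The module is installed in compiled form; this text tells all that it offers.
- The arm moves only by the tool send_rows, never from a script. Its argument "plan" is a list of rows, each a list of 7 numbers: the turn, a rotation vector about the world's x, y, z in rad, then the shift along the world's x, y, z in mm, then the opening, from -1 (shut) to 1 (fully open). In form: [[wx, wy, wz, dx, dy, dz, hand], ...]. A call has 1 to 5 rows; each row shifts and turns the commanded pose from where the row before left it; what a row does not reach is not made up. A row lasts 1/8 s, in which the tool goes at most 62.5 mm and 10.7 degrees, less where a joint would pass 70% of its speed; a pose out of reach is approached as far as the arm can. A call is refused whole if a number of a shift passes 62.5 or a number of a turn 0.188, either way. A call with a gripper value outside its range is refused whole. The fingers move at their own pace and stop on an object; "grip_force" is the grip in N (left out, the last holds). Time passes only in rows, so rows that do not move let the fingers close. It gives the time, the measured TCP pose, the force and the opening at its end, in the units of the state.
- bot.sense(): the state, without advancing time (a new reading comes with each control period).
- viewer.snapshot(name): name is "side" or "top"; returns a dict with "pixels" (420x560x3 uint8, red, green, blue), "camera_matrix" (3x3 intrinsics, pixels), "D" ([k1, k2, p1, p2, k3] as OpenCV has them; the pictures are not rectified), "rvec" (rotation vector, rad) and "tvec" (3), from world to camera coordinates, as OpenCV has them. Camera axes: x right, y down, z forward; pixel columns grow to the right and rows downward; lengths in m; the calibration is good to about 2 mm. A picture is of the moment at which its call begins. There is no depth.
- finish_job(): hands the job in, once; it reports no verdict.
The state is a dict: "clock": time; "joints": joint angles; "joint_vel": joint speeds; "joint_efforts": joint torques, N m; "tool_pos": TCP position; "tcp_rot": TCP orientation; "wrist_force": force on the tool from outside, world axes, zero at the start; "moment": the same for the moment, N m; "gripper_width": finger opening in m.
Only numpy, scipy, OpenCV 4.12 (cv2) and the standard library are available. Lean on these libraries where they do the work, as an engineer would, in place of code of your own. Each camera call takes 0.05 s, during which the arm holds its last target. There are 200 camera calls.

### The job

Of the two books standing on the grey board, push the taller one over towards the metal stop bar, so that it lies flat on the board with its barcode label up. Then push it along the board until its top edge rests flush against the stop bar. Only push: do not grip or lift it, and leave the shorter book standing and everything else where it is.

Things in the scene. Friction and masses are not known exactly. Their poses are not given: they have to be found in the camera images.
- book_tall: The taller book: rigid, plain cream cover, 140 mm wide (x), 30 thick (y), 210 high (z), 0.3-0.55 kg, starts standing free on the board. Origin: centre of its bottom end; +z to its top end. Barcode label on its -y cover; +y faces the stop bar within 8 degrees; tipped over, its top end lands 25-80 mm short of the bar. Lying as wanted, its y points down, its z to the bar.
- tall_centre (a point): Centre of the taller book's volume, 105 mm from its bottom end.
- tall_top (a point): Centre of the taller book's top end, 210 mm from its bottom end along the book's z; this is the end that goes against the stop bar.
- book_short: The shorter book, same look, 110 mm wide (x), 26 thick (y), 150 high (z), standing free on the board beside the taller one, centres about 190 mm apart along the board's x; either may be the nearer to the robot. Origin: centre of its bottom end. It stays standing. The glue stick and tape roll are on the board on its +y side.
- board: The fixed grey board, 360 mm (x) by 340 mm (y), 6 mm thick, on the table. Origin: centre of its underside, z up. The stop bar, plain metal, is fixed along its whole +y edge, 12 mm thick, its top 20 mm above the board's upper face. The books stand near the opposite (-y) edge.
- stop_face (a point): Middle of the stop bar's inner face (the face looking to the board's -y), 158 mm from the board's origin along +y, 10 mm above the board's upper face.
- glue_stick: Upright glue stick, 27 mm across, 85 mm high, on the board in front of (on the +y side of) the shorter book. Origin: centre of its underside. Leave alone.
- tape_roll: Roll of tape lying flat on the board beyond the glue stick, 80 mm across, 18 mm high. Origin: centre of its underside. Leave alone.
- mouse: Black computer mouse, 58 x 100 x 30 mm, on the table near the laptop. Origin: centre of its underside. Leave alone.
- scanner: White hand-held barcode scanner lying on the table, about 55 x 200 x 36 mm, right of the board. Origin: underside, middle of its handle. Leave alone.
- stapler: Stapler, 35 x 130 x 45 mm, on the table. Origin: centre of its underside. Leave alone.
- mug: White mug, 80 mm across, 90 mm high, on the table. Origin: centre of its underside. Leave alone.

How it is judged:
On the way:
1. the taller book lies flat on the board, label up, tipped towards the stop bar (angle between book_tall's own y axis and vertical above 3.06 rad and height (world z) of tall_centre below 0.03 m and linear speed of book_tall below 0.02 m/s), for 0.2 s.
At the end, for the whole second after the job is handed in: The taller book lies at rest flat on the board, label up (within about 5 degrees), its top end within 6 mm of the stop bar and square to it within 4 degrees, and the shorter book still stands within 15 mm of where it was (all of step 1 and y of tall_top in the frame of board between 0.152 and 0.162 m and x of tall_centre in the frame of board between -0.17 and 0.17 m and angle between the z axis of book_tall and the y axis of board, either way round below 0.07 rad and angle between book_short's own z axis and vertical below 0.1 rad and distance of book_short from where it was at the start of the episode below 0.015 m); the robot touches nothing.
It fails at once if the taller book is lifted while upright or leaning (its centre rises more than 14 mm above its height at the start) (height (world z) of tall_centre above 0.125 m).
It fails at once if the taller book is lifted or carried while lying flat (its centre more than 24 mm above its height when lying on the board) (angle between book_tall's own y axis and vertical above 3 rad and height (world z) of tall_centre above 0.045 m).
It fails at once if the shorter book is tipped or shoved (more than 6 degrees or 15 mm) (angle between book_short's own z axis and vertical above 0.1 rad or distance of book_short from where it was at the start of the episode above 0.015 m).
It fails at once if another thing on the board or table is moved more than 15 mm (distance of any of glue_stick, tape_roll, mouse, scanner, stapler, mug from where it was at the start of the episode above 0.015 m).
It also fails if it takes over 40 s, if anything falls off the work surface, if the arm or the gripper's body presses on something with over 40 N, if the wrist force passes 120 N, or if a joint passes its speed limit or range.

## Working session

There is one attempt and no reset: what is moved stays moved. The work goes in short steps, Python scripts to look and compute and a tool call to move; the robot and the scene stay as the last step left them, time stands still between calls to the robot, and variables do not carry over. Pictures are saved under pics/ and viewed, and the job is handed in when it is done.

Besides the shell and the picture viewer there is one more tool, called after ">>>" as name(argument=value, ...), one argument or row to a line, values as JSON. send_rows: Moves the arm, as the interface text tells. Its arguments: {"type":"object","properties":{"plan":{"type":"array"},"grip_force":{"type":"number"}},"required":["plan"]}

```bash
mkdir -p pics
cat > h.py <<'E'
import numpy as np, cv2
from cell import bot, viewer
def snap(name,fn):
    s=viewer.snapshot(name); cv2.imwrite('pics/'+fn,cv2.cvtColor(s['pixels'],cv2.COLOR_RGB2BGR)); return s
def ray(s,uv):
    K=np.array(s['camera_matrix']);R=cv2.Rodrigues(np.array(s['rvec'],float))[0];t=np.array(s['tvec'],float).reshape(3)
    p=cv2.undistortPoints(np.array(uv,float).reshape(-1,1,2),K,np.array(s['D'],float)).reshape(-1,2)
    d=np.c_[p,np.ones(len(p))]@R; return -R.T@t,d
def onz(s,uv,z):
    c,d=ray(s,uv); return c+d*((z-c[2])/d[:,2])[:,None]
def proj(s,P):
    return cv2.projectPoints(np.array(P,float).reshape(-1,3),np.array(s['rvec'],float),np.array(s['tvec'],float),np.array(s['camera_matrix']),np.array(s['D'],float))[0].reshape(-1,2)
E
python3 -c "
from h import *
for n in('side','top'):
    s=snap(n,n+'0.png'); c,d=ray(s,[[280,210]]); print(n,c,d)
print(bot.sense())"
```

```text
side [-0.08055634 -0.63098506  1.11115987] [[ 0.45321876  0.47049819 -0.75727313]]
top [ 0.3813374  -0.06253245  1.46433998] [[ 0.05371575  0.01336321 -0.99847858]]
{'clock': 0.1, 'joints': array([ 1.07960494e+00,  1.31068401e-01,  1.48916673e+00,  1.87552204e-05,
        1.52298912e+00, -8.54201303e-02]), 'joint_vel': array([-0.00084165, -0.00322739, -0.00314188, -0.00105056, -0.00091485,
        0.00039303]), 'joint_efforts': array([ 7.09808046e-04, -5.61334062e+01, -4.93099988e+01,  7.70000531e-02,
        2.89612496e-02, -6.58764861e-05]), 'tool_pos': array([0.23659817, 0.55086919, 0.23970462]), 'tcp_rot': array([-2.40934620e-04,  2.01496985e-01,  9.79488795e-01, -7.79465068e-04]), 'wrist_force': array([-0.36983927, -0.43227567, -0.11741206]), 'moment': array([ 0.02677299, -0.01035741, -0.01579283]), 'gripper_width': 0.09295124315737281}
```

View pics/side0.png

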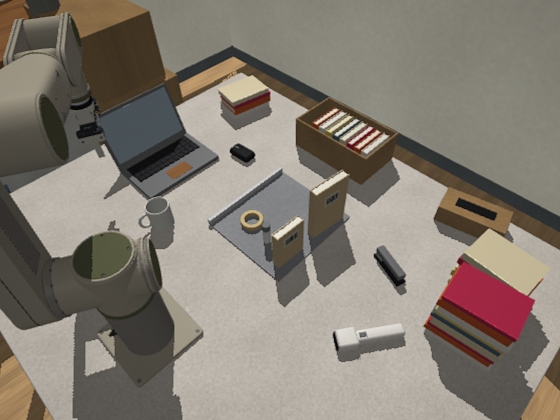

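View pics/top0.png

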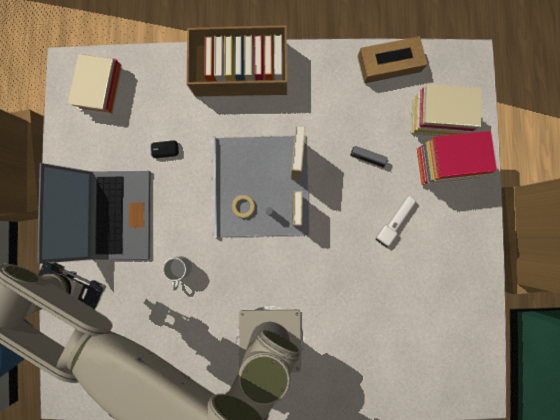

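```bash
python3 -c "
from h import *
a=cv2.imread('pics/top0.png')[120:250,200:330]; cv2.imwrite('pics/t0z.png',cv2.resize(a,None,fx=4.6,fy=4.6,interpolation=cv2.INTER_CUBIC))
a=cv2.imread('pics/side0.png')[160:280,200:360]; cv2.imwrite('pics/s0z.png',cv2.resize(a,None,fx=5,fy=5,interpolation=cv2.INTER_CUBIC))
"
```

```text
(no output)
```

View pics/t0z.png

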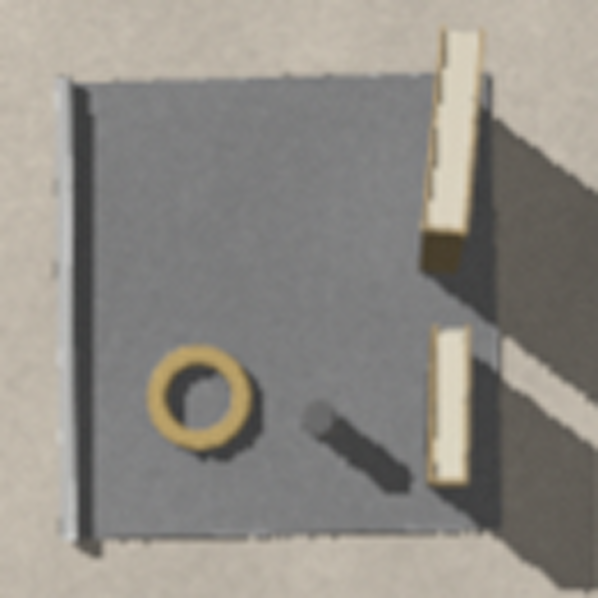

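View pics/s0z.png

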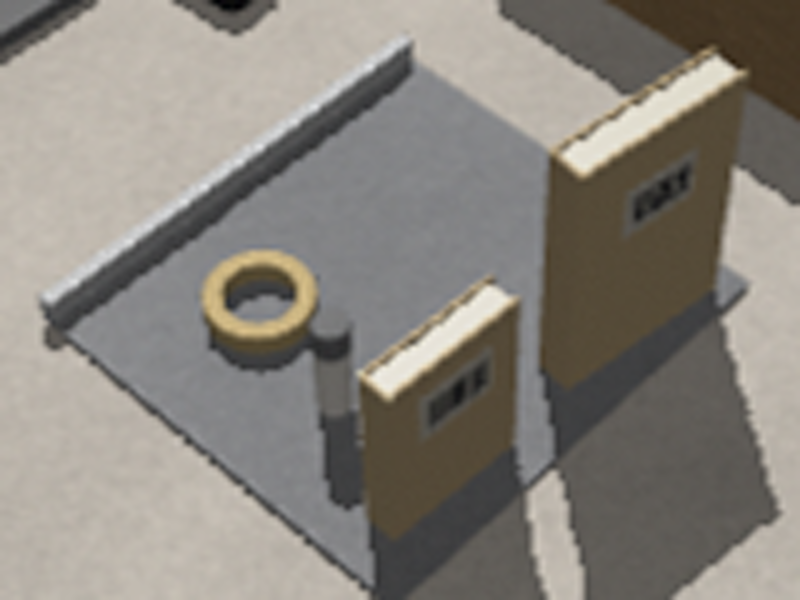

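```bash
cat >> h.py <<'E'
def tz(U,f=4.6,o=(200,120)): return (np.array(U,float)+.5)/f-.5+np.array(o)
E
python3 -c "
from h import *
np.set_printoptions(precision=4,suppress=True)
t=viewer.snapshot('top');s=viewer.snapshot('side')
print('board -y',onz(t,tz([[494,73],[499,529]]),.006))
print('bar top outer',onz(t,tz([[58,78],[70,540]]),.026))
print('bar top inner',onz(t,tz([[74,82],[79,537]]),.026))
print('tall',onz(t,tz([[443,30],[484,30],[466,233],[421,231]]),.216))
print('short',onz(t,tz([[432,327],[469,327],[467,484],[429,484]]),.156))
z=lambda U:tz(U,5,(200,160))
print('side tall',onz(s,z([[714,48],[748,75],[583,180],[552,154]]),.216))
print('side tall bottom',onz(s,z([[567,390],[716,290]]),.006))
print('side short',onz(s,z([[490,281],[519,300],[389,402],[359,376]]),.156))
print('side board corner -y far, barfar',onz(s,z([[747,287]]),.006),onz(s,z([[410,38],[42,300]]),.026))
"
```

```text
board -y [[ 0.7284 -0.1432  0.006 ]
 [ 0.3712 -0.142   0.006 ]]
bar top outer [[0.7245 0.1969 0.026 ]
 [0.3658 0.1872 0.026 ]]
bar top inner [[0.7212 0.1844 0.026 ]
 [0.3681 0.1802 0.026 ]]
tall [[ 0.7083 -0.0976  0.216 ]
 [ 0.708  -0.1253  0.216 ]
 [ 0.5701 -0.1113  0.216 ]
 [ 0.5718 -0.0812  0.216 ]]
short [[ 0.5133 -0.089   0.156 ]
 [ 0.513  -0.1148  0.156 ]
 [ 0.4036 -0.1121  0.156 ]
 [ 0.4039 -0.0857  0.156 ]]
side tall [[ 0.7109 -0.0968  0.216 ]
 [ 0.7067 -0.1273  0.216 ]
 [ 0.5696 -0.1124  0.216 ]
 [ 0.5726 -0.0849  0.216 ]]
side tall bottom [[ 0.5709 -0.1105  0.006 ]
 [ 0.7081 -0.1271  0.006 ]]
side short [[ 0.5116 -0.0924  0.156 ]
 [ 0.5129 -0.1152  0.156 ]
 [ 0.4046 -0.1129  0.156 ]
 [ 0.4058 -0.0869  0.156 ]]
side board corner -y far, barfar [[ 0.7252 -0.1409  0.006 ]] [[0.7267 0.1914 0.026 ]
 [0.3669 0.1905 0.026 ]]
```

>>> send_rows(
  plan=[
    [0,0,-0.085,20,-40,30,1],
    [0,0,-0.085,26,-50,30,1],
    [0,0,-0.085,26,-50,10,1],
    [0,0,-0.085,26,-50,0,1],
    [0,0,-0.085,26,-50,0,1],
  ],
)

```text
clock: 0.82
tool_pos: [0.3608, 0.3107, 0.3102]
tcp_rot: [0.0, 0.405, 0.914, 0.0]
wrist_force: [0.5, 0.5, -0.5]
gripper_width: 0.093
```

>>> send_rows(
  plan=[
    [0,0,-0.085,26,-50,0,1],
    [0,0,-0.085,26,-50,0,1],
    [0,0,-0.085,26,-50,0,1],
    [0,0,-0.085,26,-50,0,1],
    [0,0,-0.085,26,-50,0,1],
  ],
)

```text
clock: 1.45
tool_pos: [0.4908, 0.0605, 0.3101]
tcp_rot: [0.0, 0.589, 0.808, 0.0]
wrist_force: [0.0, 0.5, -1.1]
gripper_width: 0.0928
```

>>> send_rows(
  plan=[
    [0,0,-0.085,26,-50,0,1],
    [0,0,-0.085,26,-50,0,1],
    [0,0,-0.085,26,-50,0,1],
    [0,0,-0.085,26,-50,0,1],
    [0,0,-0.085,26,-50,0,1],
  ],
)

```text
clock: 2.08
tool_pos: [0.6208, -0.1894, 0.3097]
tcp_rot: [-0.0, 0.746, 0.666, 0.0]
wrist_force: [0.0, 0.8, -0.1]
gripper_width: 0.093
```

```bash
cat > st.py <<'E'
from h import *
import sys
np.set_printoptions(precision=4,suppress=True)
b=bot.sense(); w,x,y,z=b['tcp_rot']
ty=np.array([2*(x*y-w*z),1-2*(x*x+z*z),2*(y*z+w*x)]);tz_=np.array([2*(x*z+w*y),2*(y*z-w*x),1-2*(x*x+y*y)])
print(b['clock'],b['tool_pos'],'ty',ty,'tz',tz_,b['wrist_force'],b['gripper_width'],b['joints'])
for n in sys.argv[1:]:
    s=snap(n[:-1] if n[-1].isdigit() else n,n+'.png')
E
python3 st.py top1 side1
```

```text
2.075 [ 0.6208 -0.1894  0.3097] ty [ 0.9936 -0.1127 -0.0002] tz [-0.0001  0.0002 -1.    ] [ 0.0071  0.7582 -0.0792] 0.09303783124044884 [-0.3752  0.2475  1.2318  0.0001  1.6625 -0.2622]
```

```bash
python3 -c "
import cv2,numpy as np
cv2.imwrite('pics/c1.png',np.vstack([cv2.resize(cv2.imread('pics/top1.png')[60:270,150:500],(500,300)),cv2.resize(cv2.imread('pics/side1.png')[100:310,150:500],(500,300))]))"
```

```text
(no output)
```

View pics/c1.png

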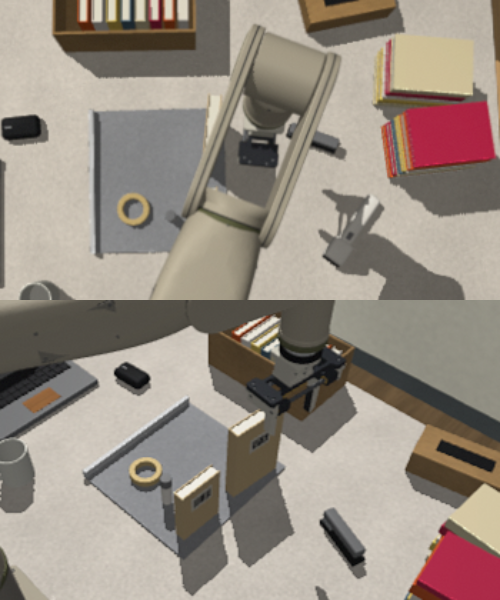

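>>> send_rows(
  plan=[
    [0,0,0,16,0,-30,1],
    [0,0,0,0,0,-40,1],
    [0,0,0,0,0,-40,1],
    [0,0,0,3,28,0,1],
    [0,0,0,2,17,0,1],
  ],
)

```text
clock: 2.8
tool_pos: [0.6409, -0.1411, 0.1994]
tcp_rot: [-0.001, 0.745, 0.668, -0.0]
wrist_force: [-0.4, -0.2, 0.0]
gripper_width: 0.0927
```

>>> send_rows(
  plan=[
    [0,0,0,1,8,0,1],
    [0,0,0,1,8,0,1],
    [0,0,0,1,8,0,1],
    [0,0,0,1,8,0,1],
  ],
)

```text
clock: 3.3
tool_pos: [0.6454, -0.1105, 0.2003]
tcp_rot: [0.0, 0.745, 0.667, 0.0]
wrist_force: [0.1, -0.1, 0.6]
gripper_width: 0.0932
```

```bash
python3 st.py side2; python3 -c "
import cv2
cv2.imwrite('pics/c2.png',cv2.resize(cv2.imread('pics/side2.png')[100:310,150:500],(700,420)))"
```

```text
3.3 [ 0.6454 -0.1105  0.2003] ty [ 0.9939 -0.1102  0.0004] tz [ 0.0004 -0.0002 -1.    ] [ 0.0725 -0.14    0.5803] 0.09316508065130104 [-0.2478  0.2967  1.3719 -0.0001  1.4726 -0.1374]
```

View pics/c2.png

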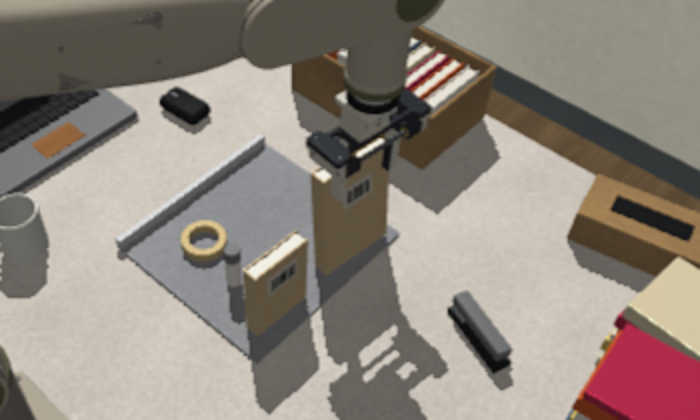

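The fingertips are on the tall book's label cover at about (360,170) in the crop and the book leans slightly. The short book at (277,285) has not moved, so I'll keep pushing.

>>> send_rows(
  plan=[
    [0,0,0,1,8,0,1],
    [0,0,0,1,8,0,1],
  ],
)

```text
clock: 3.6
tool_pos: [0.6473, -0.0943, 0.1999]
tcp_rot: [-0.0, 0.745, 0.667, -0.0]
wrist_force: [0.2, -0.0, 0.4]
gripper_width: 0.093
```

```bash
python3 st.py side3; python3 -c "
import cv2
cv2.imwrite('pics/c3.png',cv2.resize(cv2.imread('pics/side3.png')[100:310,150:500],(700,420)))"
```

```text
3.6 [ 0.6473 -0.0943  0.1999] ty [ 0.9939 -0.1101 -0.0001] tz [-0.0001  0.     -1.    ] [ 0.2275 -0.0119  0.3636] 0.09304557463026443 [-0.223   0.2956  1.3738  0.      1.4723 -0.1127]
```

View pics/c3.png

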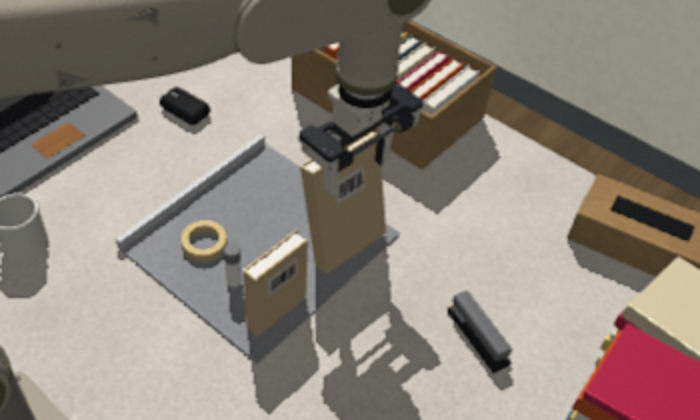

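The book is tipping about its base, which stays put. I'll continue with small rows until it falls.

>>> send_rows(
  plan=[
    [0,0,0,1,6,0,1],
    [0,0,0,0,5,0,1],
    [0,0,0,0,3,0,1],
    [0,0,0,0,0,0,1],
    [0,0,0,0,0,0,1],
  ],
)

```text
clock: 4.28
tool_pos: [0.6482, -0.0808, 0.2]
tcp_rot: [0.0, 0.745, 0.667, -0.0]
wrist_force: [0.4, -0.1, 0.0]
gripper_width: 0.0931
```

```bash
python3 st.py side4; python3 -c "
import cv2
cv2.imwrite('pics/c4.png',cv2.resize(cv2.imread('pics/side4.png')[100:310,150:500],(700,420)))"
```

```text
4.275 [ 0.6482 -0.0808  0.2   ] ty [ 0.9939 -0.1099 -0.    ] tz [-0.     -0.0001 -1.    ] [ 0.4398 -0.1116  0.0473] 0.09306877795562837 [-0.2024  0.2931  1.3766 -0.0001  1.4719 -0.0923]
```

View pics/c4.png

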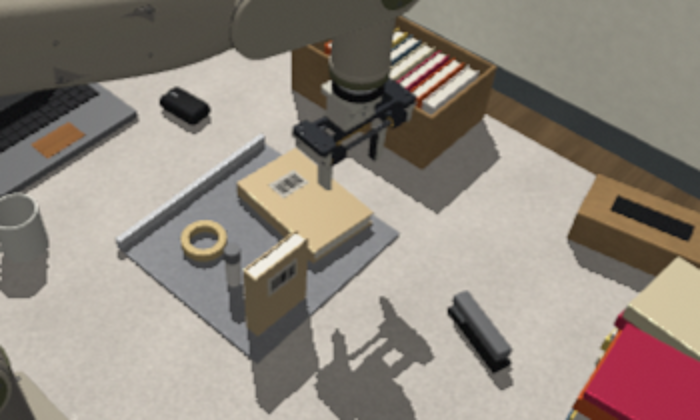

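The book lies flat with its label up at (288,184) in the crop. I'll measure its top corners, at roughly (238,187), (319,250) and (372,213), on the plane z = 0.036.

```bash
python3 -c "
from h import *
np.set_printoptions(precision=4,suppress=True)
s=viewer.snapshot('side')
print(onz(s,tz([[238,187],[319,250],[372,213],[302,149]],2,(150,100)),.036))"
```

```text
[[ 0.5912  0.1219  0.036 ]
 [ 0.5846 -0.0796  0.036 ]
 [ 0.7096 -0.0906  0.036 ]
 [ 0.7416  0.1054  0.036 ]]
```

>>> send_rows(
  plan=[
    [0,0,0.055,3,-30,0,1],
    [0,0,0.055,3,-32,-20,1],
    [0,0,0,0,0,-50,1],
    [0,0,0,0,0,-50,1],
    [0,0,0,0,0,-30,1],
  ],
)

```text
clock: 5.0
tool_pos: [0.6524, -0.1425, 0.0466]
tcp_rot: [-0.002, 0.707, 0.707, -0.001]
wrist_force: [0.1, -0.1, -0.1]
gripper_width: 0.0929
```

>>> send_rows(
  plan=[
    [0,0,0,0,0,-13,1],
    [0,0,0,0,20,0,1],
    [0,0,0,0,10,0,1],
  ],
)

```text
clock: 5.38
tool_pos: [0.6557, -0.1112, 0.0391]
tcp_rot: [0.001, 0.707, 0.707, 0.001]
wrist_force: [-0.8, -0.9, -0.1]
gripper_width: 0.0929
```

```bash
python3 st.py side5; python3 -c "
import cv2
cv2.imwrite('pics/c5.png',cv2.resize(cv2.imread('pics/side5.png')[100:310,150:500],(700,420)))"
```

```text
5.375 [ 0.6557 -0.1112  0.0391] ty [1.     0.0008 0.0028] tz [ 0.0028 -0.0002 -1.    ] [-0.7618 -0.875  -0.0575] 0.09291653116563679 [-0.2452  0.4669  1.4651  0.0005  1.2068 -0.2462]
```

View pics/c5.png

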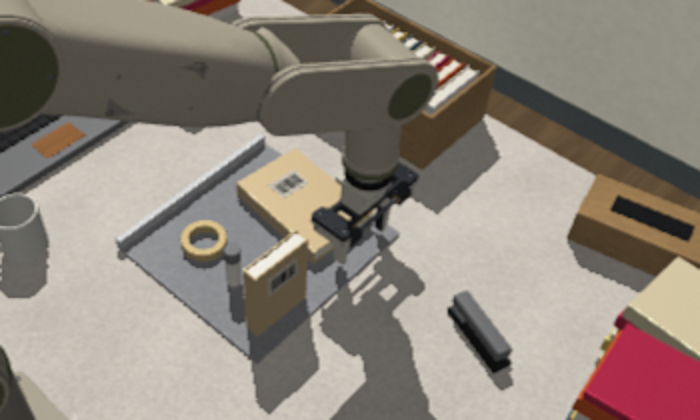

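>>> send_rows(
  plan=[
    [0,0,0,0,8,0,1],
    [0,0,0,0,8,0,1],
    [0,0,0,0,8,0,1],
    [0,0,0,0,8,0,1],
    [0,0,0,0,8,0,1],
  ],
)

```text
clock: 6.05
tool_pos: [0.6545, -0.0724, 0.0373]
tcp_rot: [0.0, 0.707, 0.707, 0.0]
wrist_force: [1.6, -3.2, 1.8]
gripper_width: 0.093
```

>>> send_rows(
  plan=[
    [0,0,0,0,6,0,1],
    [0,0,0,0,6,0,1],
    [0,0,0,0,5,0,1],
  ],
)

```text
clock: 6.42
tool_pos: [0.6541, -0.0555, 0.0369]
tcp_rot: [-0.0, 0.707, 0.707, -0.0]
wrist_force: [-0.3, -3.7, 3.8]
gripper_width: 0.093
```

```bash
python3 st.py side6; python3 -c "
import cv2
cv2.imwrite('pics/c6.png',cv2.resize(cv2.imread('pics/side6.png')[160:270,190:350],(800,550)))"
```

```text
6.425 [ 0.6541 -0.0555  0.0369] ty [ 1.      0.0002 -0.0005] tz [-0.0005 -0.0002 -1.    ] [-0.2886 -3.7451  3.7602] 0.09297645553108018 [-0.1625  0.4515  1.4898 -0.0003  1.2007 -0.1626]
```

View pics/c6.png

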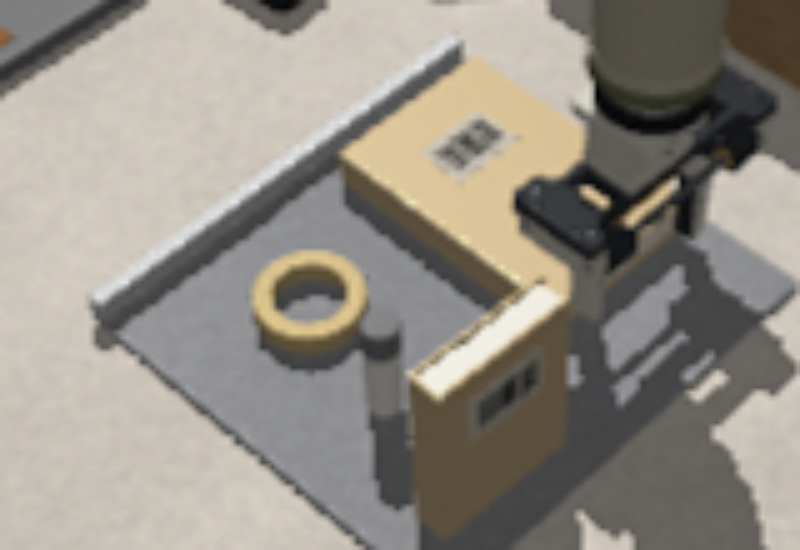

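The book slides squarely ahead of both fingertips, and its top edge at about (345,155)-(475,60) is close to the bar. The push force is about 4 N. I'll keep going in small rows and watch for the force to rise.

>>> send_rows(
  plan=[
    [0,0,0,0,5,0,1],
    [0,0,0,0,4,0,1],
    [0,0,0,0,3,0,1],
  ],
)

```text
clock: 6.85
tool_pos: [0.6541, -0.0434, 0.0368]
tcp_rot: [-0.0, 0.707, 0.707, -0.0]
wrist_force: [0.2, -2.7, 1.2]
gripper_width: 0.0927
```

>>> send_rows(
  plan=[
    [0,0,0,0,3,0,1],
    [0,0,0,0,2,0,1],
  ],
)

```text
clock: 7.1
tool_pos: [0.6541, -0.0384, 0.0368]
tcp_rot: [-0.0, 0.707, 0.707, -0.0]
wrist_force: [-0.6, -2.7, 1.4]
gripper_width: 0.093
```

```bash
python3 st.py side7; python3 -c "
import cv2
cv2.imwrite('pics/c7.png',cv2.resize(cv2.imread('pics/side7.png')[160:270,190:350],(800,550)))"
```

```text
7.1 [ 0.6541 -0.0384  0.0368] ty [ 1.      0.0001 -0.0004] tz [-0.0004  0.0002 -1.    ] [-0.6466 -2.7005  1.3782] 0.09296827836616142 [-0.1369  0.4488  1.4937  0.0001  1.1995 -0.137 ]
```

View pics/c7.png

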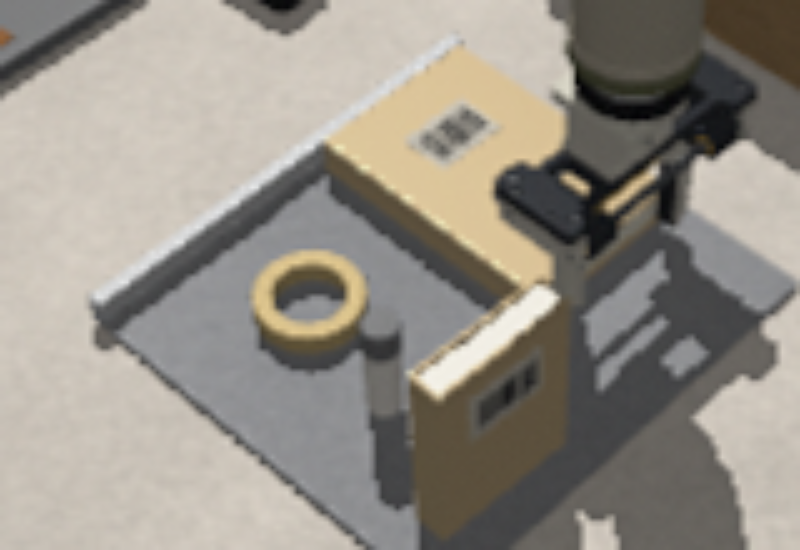

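Nearly at the bar, with no rise in force yet. I'll go on in 2 mm rows.

>>> send_rows(
  plan=[
    [0,0,0,0,2,0,1],
    [0,0,0,0,2,0,1],
  ],
)

```text
clock: 7.4
tool_pos: [0.6541, -0.0345, 0.0368]
tcp_rot: [-0.0, 0.707, 0.707, -0.0]
wrist_force: [0.1, -3.1, 0.1]
gripper_width: 0.0928
```

>>> send_rows(
  plan=[
    [0,0,0,0,2,0,1],
  ],
)

```text
clock: 7.52
tool_pos: [0.6542, -0.0325, 0.0368]
tcp_rot: [-0.0, 0.707, 0.707, -0.0]
wrist_force: [-0.1, -2.3, 1.0]
gripper_width: 0.0925
```

>>> send_rows(
  plan=[
    [0,0,0,0,1,0,1],
  ],
)

```text
clock: 7.65
tool_pos: [0.6542, -0.0318, 0.0368]
tcp_rot: [0.0, 0.707, 0.707, -0.0]
wrist_force: [1.2, -6.1, -1.8]
gripper_width: 0.0934
```

>>> send_rows(
  plan=[
    [0,0,0,0,1,0,1],
  ],
)

```text
clock: 7.78
tool_pos: [0.6543, -0.0317, 0.0369]
tcp_rot: [0.001, 0.707, 0.707, -0.001]
wrist_force: [1.0, -8.8, -0.3]
gripper_width: 0.093
```

```bash
python3 st.py side8; python3 -c "
import cv2
cv2.imwrite('pics/c8.png',cv2.resize(cv2.imread('pics/side8.png')[160:270,190:350],(800,550)))"
```

```text
7.775 [ 0.6543 -0.0317  0.0369] ty [1.     0.0003 0.0002] tz [ 0.0002 -0.0018 -1.    ] [ 1.0193 -8.8469 -0.3023] 0.09298629693851433 [-0.1257  0.4478  1.4948 -0.0019  1.1986 -0.1253]
```

View pics/c8.png

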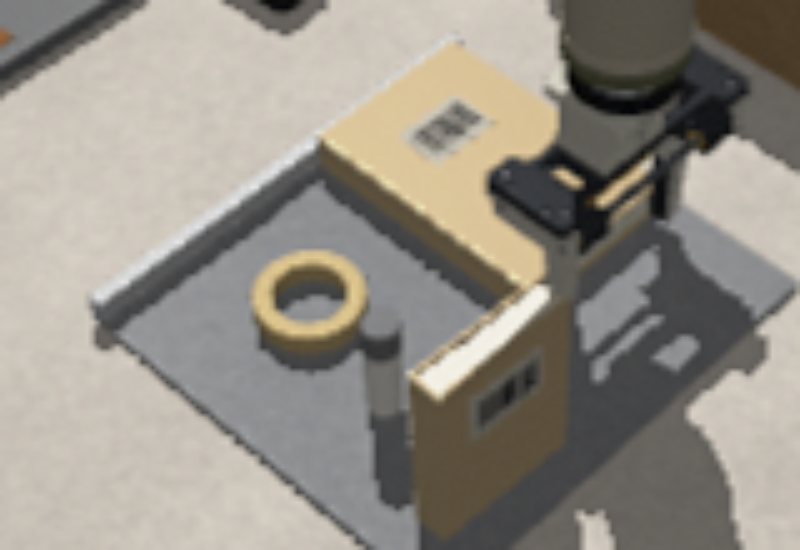

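The TCP stopped at y = -0.032 while the force rose, as expected for contact with the bar. A little more push will seat it, then I'll back off and look.

>>> send_rows(
  plan=[
    [0,0,0,0,2,0,1],
    [0,0,0,0,0,0,1],
  ],
)

```text
clock: 8.07
tool_pos: [0.6548, -0.0315, 0.0373]
tcp_rot: [0.002, 0.707, 0.707, -0.001]
wrist_force: [2.0, -15.2, -1.3]
gripper_width: 0.0926
```

>>> send_rows(
  plan=[
    [0,0,0,0,-10,0,1],
    [0,0,0,0,-30,0,1],
    [0,0,0,0,-40,10,1],
    [0,0,0,0,-30,50,1],
    [0,0,0,0,0,60,1],
  ],
)

```text
clock: 8.7
tool_pos: [0.6527, -0.1404, 0.1563]
tcp_rot: [-0.002, 0.708, 0.706, -0.001]
wrist_force: [0.6, 0.2, 1.1]
gripper_width: 0.093
```

>>> send_rows(
  plan=[
    [0,0,0,0,-50,60,1],
    [0,0,0,0,-50,30,1],
    [0,0,0,0,-60,0,1],
    [0,0,0,-20,-50,0,1],
    [0,0,0,-20,-40,0,1],
  ],
)

```text
clock: 9.32
tool_pos: [0.6135, -0.3802, 0.2344]
tcp_rot: [-0.0, 0.707, 0.707, 0.0]
wrist_force: [0.7, -0.3, -0.4]
gripper_width: 0.0929
```

```bash
python3 st.py side9 top9; python3 -c "
import cv2
cv2.imwrite('pics/c9.png',cv2.resize(cv2.imread('pics/side9.png')[160:280,200:360],(800,600),interpolation=cv2.INTER_CUBIC))
cv2.imwrite('pics/d9.png',cv2.resize(cv2.imread('pics/top9.png')[120:250,200:330],None,fx=4.6,fy=4.6,interpolation=cv2.INTER_CUBIC))"
```

```text
9.325 [ 0.6135 -0.3802  0.2344] ty [ 1.     -0.0003 -0.0002] tz [-0.0002  0.0012 -1.    ] [ 0.6955 -0.2507 -0.38  ] 0.09293837111680085 [-0.6262  0.4678  1.096   0.0009  1.5787 -0.6259]
```

View pics/c9.png

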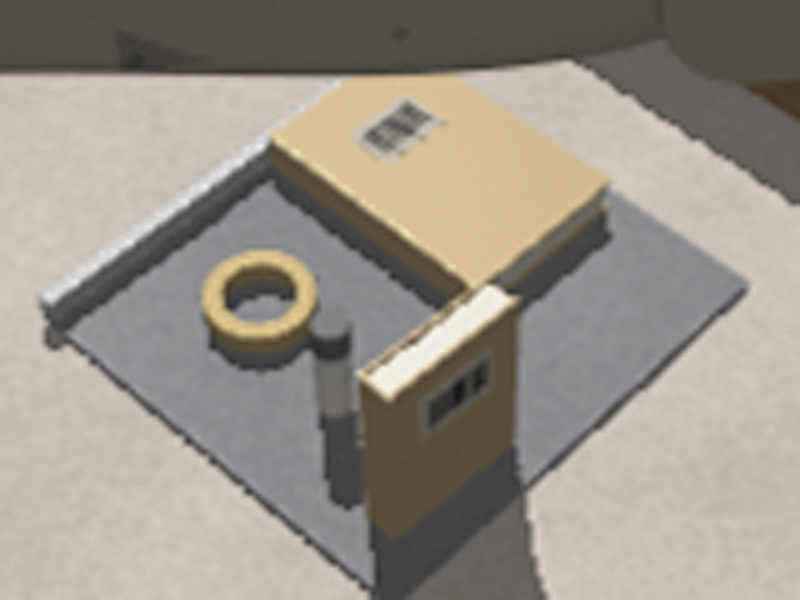

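View pics/d9.png

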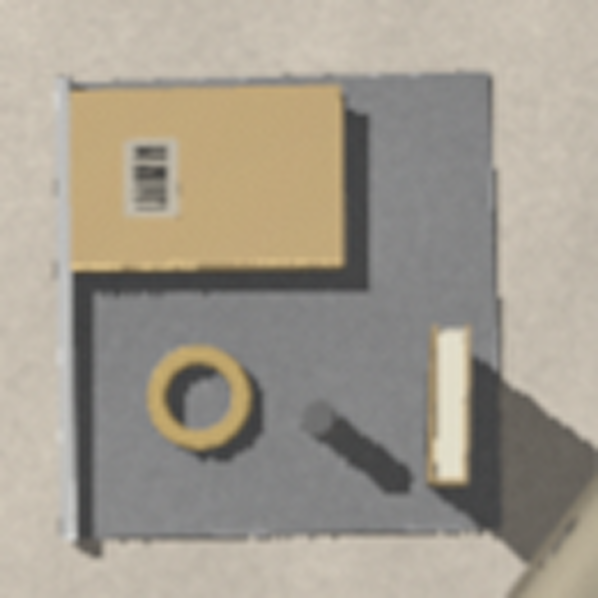

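```bash
python3 -c "
from h import *
np.set_printoptions(precision=4,suppress=True)
t=viewer.snapshot('top')
print(onz(t,tz([[70,92],[72,270],[345,267],[342,85]]),.036)); 
m=abs(cv2.imread('pics/top9.png').astype(int)-cv2.imread('pics/top0.png')).max(2)>40
print(m[187:240,232:303].sum())
from cell import finish_job; print(finish_job())"
```

```text
[[ 0.711   0.1858  0.036 ]
 [ 0.5725  0.1839  0.036 ]
 [ 0.5722 -0.0256  0.036 ]
 [ 0.7133 -0.0245  0.036 ]]
0
the job is handed in; nothing more can be done
None
```

The job is handed in. The taller book was tipped over by pushing its label cover with the open fingertips. I then pushed its bottom end along the board until it seated against the stop bar.

- **Position:** In the top view the book lies label up, with its top edge at y ≈ 0.184–0.186 m. I had put the bar's inner face at about 0.185 m. The two ends show it square to within about 0.01 rad.
- **Contact:** While seating the book, the tool stopped moving as the push force rose to about 15 N, which fits flush contact with the bar.
- **Other things on the board:** The shorter book is still standing. The first and last top pictures show no change around it, the glue stick and the tape roll.
- **Robot:** The arm was backed off and touching nothing. The robot clock read about 9.5 s.

I did not compare the mouse, scanner, stapler and mug before and after; the arm's moves were kept clear of them. No check failed. One measurement disagreed: just after the book fell, the picture gave its length as about 0.20 m instead of 0.21 m. The final measurement matched its given length and width.

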